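Re-index the mitre saw's length stop

ROBOT

A 6-joint arm with a two-finger parallel gripper is mounted at the origin on the work surface. World frame = base frame: x ahead of the robot, y to its left, z up, the work surface at z = 0. Lengths are in m, angles in degrees, forces in N, time in s.
With the tool pointing down it reaches from about 0.275 to 0.975 m from the base axis. Payload 8.4 kg.
Tool frame: the origin (TCP) lies at the very end of the fingers, on their centre line; the grasp point (between the pads) lies 19 mm behind it; z points along the fingers, y is the line along which they close (so a half turn about z gives the same grasp; the last joint's range is limited). The gripper opens to 92 mm and grips with 3 to 60 N. Pads are 20 mm wide; open, the fingers measure 128 mm over their backs; the gripper's body (75 mm by 189 mm) begins 69 mm behind the grasp point.
Start: joints at [-0.138, 20.225, 93.587, -0, 66.188, -0.138], TCP at [0.625, -0, 0.215] pointing down, gripper open.
Joint ranges: [-150.9, 150.9], [-52.94, 120.26], [3.33, 152.33], [-74.26, 254.26], [0, 154.13], [-172.89, 172.89]. Speed limits (degrees/s): [127.2, 127.2, 159.86, 180, 180, 180].

INTERFACE

Orientations are given as [roll, pitch, yaw] about the fixed x, y, z axes, in that order (R = Rz(yaw) Ry(pitch) Rx(roll)).
In Python, from workcell import state, grab_frame, finish_job gives the robot as it stands. The module is installed in compiled form; this text tells all that it offers.
- The arm moves only by the tool play_rows, never from a script. Its argument "targets" is a list of rows, each a list of 6 numbers: the shift along the tool's x, y, z in m, then the turn, a rotation vector about the tool's x, y, z in degrees. In form: [[dx, dy, dz, wx, wy, wz], ...]. A call has 1 to 8 rows; each row is the pose to reach, as a shift and turn from the pose commanded when the call began, along the tool's axes at that moment; what a row does not reach only later rows make up. A row lasts 1/12 s, in which the tool goes at most 41.7 mm and 7.16 degrees, less where a joint would pass 70% of its speed; a pose out of reach is approached as far as the arm can. A call with a gripper value outside its range is refused whole. "hand" is the opening, from 0 (shut) to 1 (fully open), set as the call begins (left out, the last holds). The fingers move at their own pace and stop on an object; "newtons" is the grip in N (left out, the last holds). Time passes only in rows, so rows that repeat a pose let the fingers close. It gives the time, the measured TCP pose, the force, the opening and the grip force at its end, in the units of the state.
- state(): the state, without advancing time (a new reading comes with each control period).
- grab_frame(name): name is "scene" or "side" or "wrist"; returns a dict with "color" (384x512x3 uint8, red, green, blue), "depth" (384x512 float32, m along the optical axis (not along the pixel's ray), 0 where there is no reading), "intrinsics" (3x3 intrinsics, pixels), "extrinsics" (4x4, takes a point from camera to world coordinates). Camera axes: x right, y down, z forward; pixel columns grow to the right and rows downward; lengths in m; the calibration is good to about 2 mm. A picture is of the moment at which its call begins.
- finish_job(): hands the job in; it is judged then, once.
The state is a dict: "clock": time; "qpos": joint angles; "qd": joint speeds; "joint_torque": joint torques, N m; "ee_pos": TCP position; "tool_rot": TCP orientation; "force": force on the tool from outside, world axes, zero at the start; "moment": the same for the moment, N m; "opening": opening from 0.0 (shut) to 1.0 (fully open); "grasp_force": force on a finger pad.
Only numpy, scipy, OpenCV 4.12 (cv2) and the standard library are available. Lean on these libraries where they do the work, as an engineer would, in place of code of your own. Each camera call takes 0.05 s, during which the arm holds its last target. There are 200 camera calls.

TASK

Set the length stop of the mitre saw to its next length: pull up the black knob of the spring plunger on the stop carriage, slide the carriage along its track to the plate held by the thumbscrew clamp, and let the pin drop fully into the hole of that plate. The hole sits only roughly at the clamp, so feel for it; never force the carriage hard sideways against the pin, and leave the things lying on the bench where they are.

Things in the scene. Friction and masses are not known exactly. Their poses are not given: they have to be found in the camera images.
- track: Aluminium length-stop rail screwed to the bench: 440 mm long along its own y, 60 wide (x), 30 high; origin under its centre on the bench, z up. Its middle carries a fixed dark steel home plate (50 long, 8 thick, top 38 mm above the bench); the pin starts in the home hole. The drilled plate and a blank one sit at the same height on opposite sides of it; the rail between is bare.
- carriage (a joint): Position (m) of the stop carriage along the track's +y: 0 at the home hole, limits -0.16 and 0.16. An aluminium bridge over the rail, 50 mm long (y), 82 wide (x), top 57 mm above the bench, with a grey stop flag on its +x side out to x = 77 mm. Sliding it takes about 2 N, some 4 N in all with the pin rubbing on a plate.
- plunger (a joint): Lift (m) of the spring plunger (knob and pin together): 0 fully down, 0.016 the most. The spring pulls it down with 10 N at 0, 13 N at 0.008, 16 N at the top; it stays up only while held. It reads 0.008 when the pin rests on a plate, so lift it above that to leave or cross a plate; 0 when the pin is down in a hole or over the bare rail.
- knob_mid (a point): Centre of the plunger's black knob, an upright cylinder 28 mm in diameter and 32 mm high, straight above the pin on top of the carriage. With the plunger down its centre is 80 mm above the bench and its underside 7 mm above the carriage's top. It may be pulled up, and pushed sideways to move the carriage.
- index_pin: Round flat-ended steel pin, 7.6 mm in diameter, below the knob; origin at its lower tip, 30.5 mm above the bench with the plunger down. Holes are 10.6 mm square, through the 8 mm plates. Never press the pin with more than 40 N in all: sliding at about 15 mm/s and stopping at a sideways push of some 10 N when it catches is well inside that.
- clamp: Dark thumbscrew clamp on the rail's -x side, holding the drilled plate; fixed, 100 to 125 mm from the track's middle. Origin on the bench under the rail's centre line at the clamp's middle, axes as the track's. The plate is 92 mm long (y), its hole in its middle; it was set by hand, so the hole lies up to 18 mm from the clamp's middle, either way along the track (not measured).
- blank: Plain steel plate without a hole, with a screw head, 46 mm long (y), fixed on the rail 100 to 125 mm from the track's middle on the side away from the clamp. Not to be used. Origin on the bench under its middle, axes as the track's.
- offcut_mid (a point): Centre of a loose pine offcut lying on the bench, 45 x 160 x 19 mm, a bystander on the track's -x side.
- tape_mid (a point): Centre of a loose tape measure standing on the bench, 70 x 36 x 62 mm, a bystander on the track's +x side.
- glue_mid (a point): Centre of a loose white glue bottle, 52 mm across, 130 mm high, a bystander on the track's +x side.
Not all that is in view belongs to the job. Of the things like the clamp, leave any that is red; of the rest the larger one is meant.

How it is judged (in metres and radians):
On the way, in this order (a step that is already met when the one before it is completed fails the run):
1. the plunger is pulled up clear of the home plate with the carriage still at home (value of joint plunger above 0.0085 m and value of joint carriage between -0.006 and 0.006 m), for 0.1 s.
2. the carriage is slid over to the drilled plate, the pin still above it (value of joint plunger above 0.006 m and y of knob_mid in the frame of clamp between -0.06 and 0.06 m), for 0.05 s.
At the end, for the whole second after the job is handed in: The pin is fully down (within 2 mm) in the hole of the clamp's plate, the carriage at rest within 21.5 mm of the clamp's middle along the track (value of joint plunger below 0.002 m and y of knob_mid in the frame of clamp between -0.0215 and 0.0215 m and velocity of joint carriage between -0.005 and 0.005 m/s); the robot touches nothing.
It fails at once if the pin is pressed with more than 40 N (contact force between index_pin and anything else above 40 N).
It fails at once if the offcut is shifted by more than 15 mm (distance of offcut_mid from where it was at the start of the episode above 0.015 m).
It fails at once if the tape measure is shifted by more than 15 mm (distance of tape_mid from where it was at the start of the episode above 0.015 m).
It fails at once if the glue bottle is shifted by more than 15 mm (distance of glue_mid from where it was at the start of the episode above 0.015 m).
It also fails if it takes over 38 s, if anything falls off the work surface, if the arm or the gripper's body presses on something with over 40 N, if the wrist force passes 120 N, or if a joint passes its speed limit or range.

## Working session

There is one attempt and no reset: what is moved stays moved. The work goes in short steps, Python scripts to look and compute and a tool call to move; the robot and the scene stay as the last step left them, time stands still between calls to the robot, and variables do not carry over. Pictures are saved under pics/ and viewed, at most 10 in all, crops included, and the job is handed in when it is done.

Besides the shell and the picture viewer there is one more tool, called after "Emit:" as name(argument=value, ...) on one line, values as JSON. play_rows: Moves the arm, as the interface text tells. Its arguments: {"type":"object","properties":{"targets":{"type":"array","items":{"type":"array","items":{"type":"number"}}},"hand":{"type":"number"},"newtons":{"type":"number"}},"required":["targets"]}

```bash
mkdir -p pics; cat > h.py <<'E'
import numpy as np, cv2
from workcell import state, grab_frame, finish_job
def cloud(f):
    d=f["depth"];K=f["intrinsics"];E=f["extrinsics"]
    v,u=np.mgrid[:d.shape[0],:d.shape[1]]
    p=np.stack([(u-K[0,2])/K[0,0]*d,(v-K[1,2])/K[1,1]*d,d],-1)
    P=p@E[:3,:3].T+E[:3,3]; P[d==0]=np.nan
    return P
def save(f,n): cv2.imwrite("pics/"+n,cv2.cvtColor(f["color"],cv2.COLOR_RGB2BGR))
E
python3 - <<'E'
from h import *
for n in ("scene","side"):
    f=grab_frame(n); save(f,n+".png"); np.savez(n,**f)
print(state())
E
```

```text
{'clock': 0.1, 'qpos': array([-1.38357330e-01,  2.02591434e+01,  9.36239558e+01, -9.51201330e-04,
        6.61886909e+01, -1.39128810e-01]), 'qd': array([-0.03158523, -0.03252645, -0.1207166 ,  0.04320483, -0.07119541,
       -0.00057707]), 'joint_torque': array([-8.71753400e-04, -5.94903338e+01, -3.34933627e+01,  6.98069832e-02,
        1.83198228e-02, -2.35421521e-05]), 'ee_pos': array([ 6.24555402e-01, -1.36280105e-05,  2.13938376e-01]), 'tool_rot': array([-1.79928208e+02,  6.95426170e-04,  9.00011565e+01]), 'force': array([ 0.06089945, -0.22072608,  0.12470563]), 'moment': array([-0.03963382,  0.02471893, -0.01156749]), 'grasp_force': 0.0, 'opening': 1.0041941519665079}
```

View pics/scene.png

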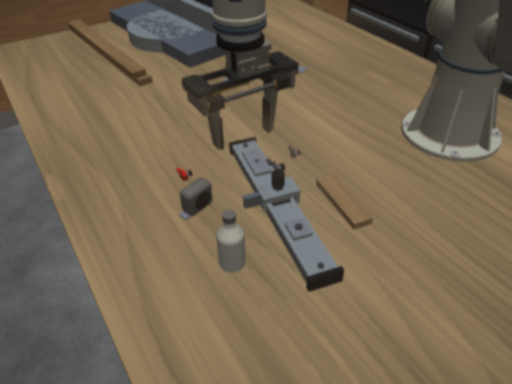

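View pics/side.png

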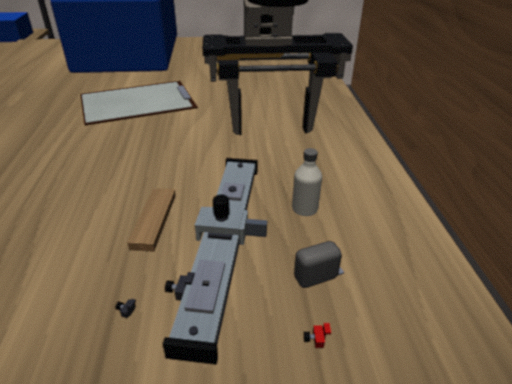

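The side view shows the knob at (221,207), the clamp with its 92 mm plate at (180,287) with a dark spot near (206,283), and the blank at (233,188). The small dark clamp at (125,307) and the red one at (318,334) are decoys. The scene view agrees, with the knob at (278,178) and the clamp at about (282,167).

```bash
python3 - <<'E'
from h import *
for n in ("scene","side"):
    f=np.load(n+".npz"); P=cloud(f); c=f["color"].astype(int)
    hsv=cv2.cvtColor(f["color"],cv2.COLOR_RGB2HSV)
    pts={"side":{"knob":(221,201),"clamp":(180,287),"hole":(206,283),"screw":(233,188),"flag":(257,228),"endN":(193,331),"endF":(240,166),"glue":(307,190),"tape":(317,262),"off":(152,220)},
     "scene":{"knob":(278,172),"clamp":(282,167),"hole":(257,160),"screw":(298,227),"flag":(255,200),"endN":(243,147),"endF":(320,266),"glue":(231,240),"tape":(197,195),"off":(343,200)}}[n]
    for k,(u,v) in pts.items(): print(n,k,P[v,u].round(4),c[v,u])
    # rail top: z about 30mm
    m=(abs(P[...,2]-.030)<.004)&(P[...,0]>.3)&(P[...,0]<.9)&(abs(P[...,1])<.4)&(hsv[...,1]<110)
    m=cv2.morphologyEx(m.astype(np.uint8),cv2.MORPH_OPEN,np.ones((2,2)))
    nl,lab,st,_=cv2.connectedComponentsWithStats(m)
    q=P[m>0][:,:2].astype(np.float32); print(n,len(q),cv2.minAreaRect(q))
    kk=(P[...,2]>.085)&(P[...,2]<.105)&(c.max(2)<60)&(abs(P[...,0]-P[pts["knob"][1],pts["knob"][0],0])<.04)&(abs(P[...,1]-P[pts["knob"][1],pts["knob"][0],1])<.04)
    q=P[kk]; print("knob top",len(q),q.min(0),q.max(0),q.mean(0))
    # plate tops z~38
    m=(abs(P[...,2]-.038)<.003)&(P[...,0]>.3)&(P[...,0]<.9)&(abs(P[...,1])<.4)&(hsv[...,1]<110)
    m=cv2.morphologyEx(m.astype(np.uint8),cv2.MORPH_OPEN,np.ones((2,2)))
    nl,lab,st,_=cv2.connectedComponentsWithStats(m)
    for i in range(1,nl):
        if st[i,4]>40: print("plate",st[i],cv2.minAreaRect(P[lab==i][:,:2].astype(np.float32)))
E
```

```text
scene knob [ 0.543  -0.0064  0.0972] [44 40 36]
scene clamp [ 0.4652 -0.1018  0.0162] [50 46 41]
scene hole [ 0.5136 -0.1354  0.0353] [84 82 84]
scene screw [0.5668 0.1006 0.0416] [61 59 63]
scene flag [ 0.5941 -0.0147  0.0389] [58 57 56]
scene endN [ 0.5114 -0.2034  0.0314] [110 116 119]
scene endF [0.586  0.1956 0.0322] [60 59 62]
scene glue [0.7131 0.0974 0.085 ] [161 156 144]
scene tape [ 0.6958 -0.0793  0.0532] [60 57 52]
scene off [0.4233 0.0687 0.0195] [138 113  82]
scene 2850 ((0.5017871856689453, -0.005753830075263977), (0.4452374577522278, 0.22826002538204193), 49.238197326660156)
knob top 121 [ 0.53156638 -0.0197064   0.08534905] [0.55737546 0.00814569 0.09878821] [ 0.54627276 -0.00227752  0.09408989]
plate [243 149  30  27 451] ((0.5331966876983643, -0.10565848648548126), (0.16879712045192719, 0.06730499118566513), 56.99149703979492)
plate [286 218  27  22 310] ((0.5623496770858765, 0.09931093454360962), (0.043408021330833435, 0.04589877650141716), 73.25019836425781)
side knob [ 0.5438 -0.0127  0.0957] [15 14 13]
side clamp [ 0.478  -0.1212  0.0194] [44 46 50]
side hole [
[... 855 characters left out ...]
7758789062)
plate [246 230  21   4  53] ((0.6002917289733887, -0.023970788344740868), (0.00540864747017622, 0.033987775444984436), 85.58502960205078)
plate [208 234  25   5  83] ((0.5401310324668884, -0.03114435449242592), (0.040379248559474945, 0.012968995608389378), 5.4775896072387695)
plate [ 185  260   41   52 1419] ((0.5121150016784668, -0.12988674640655518), (0.09658755362033844, 0.05090922489762306), 78.74595642089844)
plate [319 263  22  10  57] ((0.717496931552887, -0.10034219920635223), (0.06942909955978394, 0.01443328708410263), 44.10762023925781)
plate [300 271  18   5  41] ((0.6722089648246765, -0.12184945493936539), (0.006889174692332745, 0.0264777559787035), 88.04584503173828)
```

Emit:
play_rows(targets=[[-0.0075,-0.082,0.055,0,0,-57],[-0.0075,-0.082,0.055,0,0,-57],[-0.0075,-0.082,0.055,0,0,-57],[-0.0075,-0.082,0.055,0,0,-57],[-0.0075,-0.082,0.055,0,0,-57],[-0.0075,-0.082,0.055,0,0,-57],[-0.0075,-0.082,0.055,0,0,-57],[-0.0075,-0.082,0.055,0,0,-57]])

```text
clock: 0.77
ee_pos: [0.5427, -0.0075, 0.1593]
tool_rot: [-180.0, -0.0, 147.4]
force: [1.2, 0.7, -0.5]
opening: 0.998
grasp_force: 0.0
```

Emit:
play_rows(targets=[[0,0,0,0,0,-21.5],[0,0,0,0,0,-21.5],[0,0,0,0,0,-21.5],[0,0,0,0,0,-21.5],[0,0,0,0,0,-21.5]])

```text
clock: 1.18
ee_pos: [0.5428, -0.0075, 0.1593]
tool_rot: [-180.0, -0.0, 168.3]
force: [-0.2, -0.4, 0.2]
opening: 0.995
grasp_force: 0.0
```

```bash
python3 - <<'E'
from h import *
f=grab_frame("wrist"); save(f,"w1.png"); np.savez("w1",**f)
P=cloud(f); c=f["color"].astype(int); print(f["extrinsics"].round(3))
z=P[...,2]
m=(z>.09)&(z<.102)&(abs(P[...,0]-.543)<.04)&(abs(P[...,1]+.0075)<.04)
print("knob",m.sum(),cv2.minEnclosingCircle(P[m][:,:2].astype(np.float32)))
for lo,hi in((.053,.061),(.034,.042)):
    m=((z>lo)&(z<hi)&(abs(P[...,1])<.25)&(P[...,0]<.65)&(P[...,0]>.42)).astype(np.uint8)
    nl,lab,st,_=cv2.connectedComponentsWithStats(m)
    for i in range(1,nl):
        if st[i,4]>150: print(lo,st[i],cv2.minAreaRect(P[lab==i][:,:2].astype(np.float32)))
s=state();print(s["clock"],s["ee_pos"],s["tool_rot"],s["force"])
E
```

```text
[[ 0.202  0.949  0.242  0.476]
 [ 0.979 -0.196 -0.05   0.007]
 [ 0.001  0.247 -0.969  0.329]
 [ 0.     0.     0.     1.   ]]
knob 930 ((0.5434696078300476, -0.004756905138492584), 0.014158488251268864)
0.053 [ 227  142   57  121 4056] ((0.5612915754318237, -0.008069589734077454), (0.05005548894405365, 0.11763578653335571), 78.61952209472656)
0.034 [120 149  23  12 251] ((0.4937433898448944, -0.11477096378803253), (0.020684735849499702, 0.010683220811188221), 78.30974578857422)
0.034 [ 340  161   52   41 1909] ((0.5646830201148987, 0.10004926472902298), (0.046914391219615936, 0.04005400836467743), 78.28238677978516)
0.034 [  72  162  101   41 3802] ((0.5181022882461548, -0.1306915432214737), (0.09295576065778732, 0.04000499099493027), 78.5824966430664)
1.2333 [ 0.54286689 -0.00748088  0.15941889] [-1.79997650e+02 -1.87786095e-02  1.68240947e+02] [-0.33791522  0.14205492 -0.1873912 ]
```

View pics/w1.png

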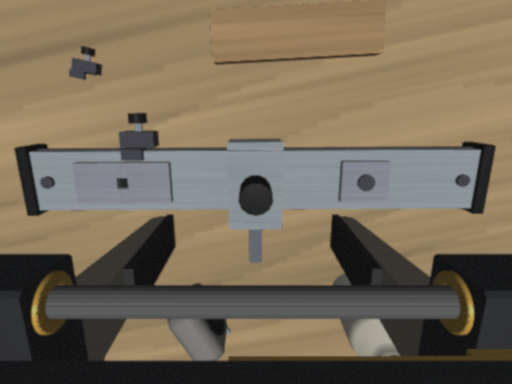

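The wrist view shows the knob at (256,196), the drilled plate with its hole at (122,183), the clamp at (137,138) and the blank's screw head at (366,183). By depth the knob is at (0.5435, -0.0048) and the plate's middle about 128 mm along track -y.

Emit:
play_rows(targets=[[0,0.0027,0.03,0,0,0],[0,0.0027,0.06,0,0,0],[0,0.0027,0.08,0,0,0],[0,0.0027,0.094,0,0,0],[0,0.0027,0.094,0,0,0]], hand=0.5, newtons=4)

```text
clock: 1.65
ee_pos: [0.5414, -0.0048, 0.0628]
tool_rot: [-179.9, -0.3, 168.3]
force: [-0.8, 0.5, -0.5]
opening: 0.663
grasp_force: 0.0
```

Emit:
play_rows(targets=[[0,0,0,0,0,0],[0,0,0,0,0,0],[0,0,0,0,0,0],[0,0,0,0,0,0],[0,0,0,0,0,0],[0,0,0,0,0,0]], hand=0.2, newtons=4)

```text
clock: 2.15
ee_pos: [0.5442, -0.0049, 0.0665]
tool_rot: [180.0, 0.1, 168.5]
force: [-0.7, -0.6, 5.0]
opening: 0.301
grasp_force: 4.0
```

Emit:
play_rows(targets=[[0,0,0,0,0,0],[0,0,0,0,0,0],[0,0,0,0,0,0]], newtons=45)

```text
clock: 2.4
ee_pos: [0.5442, -0.0048, 0.0665]
tool_rot: [180.0, 0.1, 168.5]
force: [-0.4, -0.6, 5.9]
opening: 0.298
grasp_force: 45.0
```

Emit:
play_rows(targets=[[0,0,-0.002,0,0,0],[0,0,-0.004,0,0,0],[0,0,-0.006,0,0,0],[0,0,-0.009,0,0,0],[0,0,-0.012,0,0,0],[0,0,-0.0125,0,0,0],[0,0,-0.0125,0,0,0],[0,0,-0.0125,0,0,0]])

```text
clock: 3.07
ee_pos: [0.5439, -0.0048, 0.0774]
tool_rot: [180.0, 0.0, 168.5]
force: [6.5, 0.9, -15.3]
opening: 0.297
grasp_force: 45.0
```

Emit:
play_rows(targets=[[0,-0.002,0,0,0,0],[0,-0.006,0,0,0,0],[0,-0.012,0,0,0,0],[0,-0.02,0,0,0,0],[0,-0.028,0,0,0,0],[0,-0.036,0,0,0,0],[0,-0.044,0,0,0,0],[0,-0.052,0,0,0,0]])

```text
clock: 3.73
ee_pos: [0.5336, -0.056, 0.0774]
tool_rot: [180.0, 0.0, 168.5]
force: [6.4, 1.2, -14.2]
opening: 0.293
grasp_force: 45.0
```

Emit:
play_rows(targets=[[0,-0.008,0,0,0,0],[0,-0.016,0,0,0,0],[0,-0.024,0,0,0,0],[0,-0.032,0,0,0,0],[0,-0.04,0,0,0,0],[0,-0.046,0,0,0,0],[0,-0.05,0,0,0,0],[0,-0.05,0,0,0,0]])

```text
clock: 4.4
ee_pos: [0.5235, -0.1056, 0.0774]
tool_rot: [-180.0, 0.0, 168.5]
force: [6.1, -3.5, -13.7]
opening: 0.295
grasp_force: 45.0
```

Emit:
play_rows(targets=[[0,0,0.001,0,0,0],[0,0,0.002,0,0,0],[0,0,0.0025,0,0,0],[0,0,0.0025,0,0,0]])

```text
clock: 4.73
ee_pos: [0.5236, -0.1052, 0.0749]
tool_rot: [-180.0, 0.0, 168.5]
force: [5.7, -3.0, -13.6]
opening: 0.298
grasp_force: 45.0
```

Emit:
play_rows(targets=[[0,0,0,0,0,0],[0,0,0,0,0,0],[0,0,0,0,0,0],[0,0,0.003,0,0,0],[0,0,0.006,0,0,0],[0,0,0.006,0,0,0]], hand=0.36, newtons=20)

```text
clock: 5.23
ee_pos: [0.5228, -0.1047, 0.0691]
tool_rot: [180.0, -0.0, 168.5]
force: [0.2, 0.7, -0.2]
opening: 0.358
grasp_force: 0.0
```

Emit:
play_rows(targets=[[0,-0.0012,0,0,0,0],[0,-0.0024,0,0,0,0],[0,-0.0036,0,0,0,0],[0,-0.0048,0,0,0,0],[0,-0.006,0,0,0,0],[0,-0.0072,0,0,0,0],[0,-0.0084,0,0,0,0],[0,-0.0096,0,0,0,0]])

```text
clock: 5.9
ee_pos: [0.5213, -0.1142, 0.0696]
tool_rot: [180.0, -0.0, 168.5]
force: [-0.1, 2.9, -0.2]
opening: 0.359
grasp_force: 1.7
```

Emit:
play_rows(targets=[[0,-0.0012,0,0,0,0],[0,-0.0024,0,0,0,0],[0,-0.0036,0,0,0,0],[0,-0.0048,0,0,0,0],[0,-0.006,0,0,0,0],[0,-0.0072,0,0,0,0],[0,-0.0084,0,0,0,0],[0,-0.0096,0,0,0,0]])

```text
clock: 6.57
ee_pos: [0.5193, -0.1237, 0.0696]
tool_rot: [-180.0, -0.0, 168.5]
force: [0.8, 2.9, -0.1]
opening: 0.363
grasp_force: 1.7
```

Emit:
play_rows(targets=[[0,-0.0012,0,0,0,0],[0,-0.0024,0,0,0,0],[0,-0.0036,0,0,0,0],[0,-0.0048,0,0,0,0],[0,-0.006,0,0,0,0]])

```text
clock: 6.98
ee_pos: [0.5181, -0.1296, 0.0695]
tool_rot: [-180.0, -0.0, 168.5]
force: [0.6, 3.6, -3.6]
opening: 0.361
grasp_force: 1.5
```

Emit:
play_rows(targets=[[0,-0.001,0,0,0,0],[0,-0.002,0,0,0,0],[0,-0.003,0,0,0,0]])

```text
clock: 7.23
ee_pos: [0.5174, -0.1326, 0.0695]
tool_rot: [-180.0, -0.0, 168.5]
force: [-0.4, 0.7, -1.6]
opening: 0.356
grasp_force: 0.8
```

Emit:
play_rows(targets=[[0,-0.001,0,0,0,0],[0,-0.002,0,0,0,0]])

```text
clock: 7.4
ee_pos: [0.5171, -0.1346, 0.0696]
tool_rot: [-180.0, -0.0, 168.5]
force: [-0.2, 1.9, -0.3]
opening: 0.361
grasp_force: 0.8
```

```bash
python3 - <<'E'
from h import *
f=grab_frame("side"); np.savez("s2",**f)
c=f["color"][200:330,120:300]; cv2.imwrite("pics/s2.png",cv2.cvtColor(cv2.resize(c,None,fx=4,fy=4),cv2.COLOR_RGB2BGR))
f=grab_frame("wrist"); P=cloud(f); cv2.imwrite("pics/w2.png",cv2.cvtColor(f["color"],cv2.COLOR_RGB2BGR))
z=P[...,2]; s=state(); e=s["ee_pos"]
m=(z>.08)&(z<.115)&(np.hypot(P[...,0]-e[0],P[...,1]-e[1])<.0145)
print(m.sum(),np.percentile(z[m],[10,25,50,75,90]),cv2.minEnclosingCircle(P[m][:,:2].astype(np.float32))); print(s)
E
```

```text
2186 [0.09156648 0.09490368 0.09548163 0.09591692 0.09631516] ((0.5176112651824951, -0.1331837773323059), 0.014086595736443996)
{'clock': 7.5, 'qpos': array([-1.47525569e+01,  2.30348550e+01,  1.11385912e+02, -2.57785038e-02,
        4.55731699e+01, -9.32341460e+01]), 'qd': array([-0.00770262, -0.08379665, -0.07171551, -0.06628039, -0.08598407,
        0.19515854]), 'joint_torque': array([-1.46087771e-01, -5.36749434e+01, -2.44494170e+01, -4.44386189e-02,
        1.94258901e-02, -3.09050374e-02]), 'ee_pos': array([ 0.51715857, -0.13474945,  0.06965231]), 'tool_rot': array([-1.79981276e+02,  5.01168300e-03,  1.68499634e+02]), 'force': array([ 0.45518246,  0.24233874, -0.21340041]), 'moment': array([ 0.05818738, -0.03812789,  0.01328491]), 'grasp_force': 0.053761781891807914, 'opening': 0.35828186887730423}
```

View pics/w2.png

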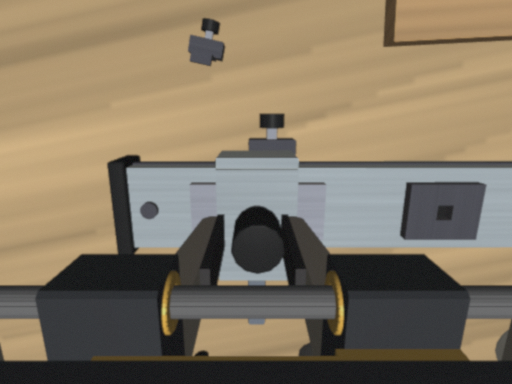

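The knob top at (258,225) reads 95.5 mm, against 104 mm if the pin rested on the plate. The plate shows evenly on both sides of the carriage at (203,207) and (312,207), so the pin has dropped into the hole. Next I open the fingers and back off.

Emit:
play_rows(targets=[[0,0.001,0,0,0,0],[0,0.001,0,0,0,0],[0,0.001,0,0,0,0],[0,0.001,-0.005,0,0,0],[0,0.001,-0.02,0,0,0],[0,0.001,-0.05,0,0,0],[0,0.001,-0.08,0,0,0],[0,0.001,-0.1,0,0,0]], hand=0.7)

```text
clock: 8.17
ee_pos: [0.5181, -0.1336, 0.1724]
tool_rot: [-180.0, 0.1, 168.5]
force: [1.0, -0.8, -0.9]
opening: 0.699
grasp_force: 0.0
```

Emit:
play_rows(targets=[[0,0,0,0,0,0],[0,0,0,0,0,0],[0,0,0,0,0,0],[0,0,0,0,0,0]])

```text
clock: 8.5
ee_pos: [0.5165, -0.1332, 0.1684]
tool_rot: [180.0, -0.1, 168.5]
force: [-0.5, 0.1, -0.5]
opening: 0.7
grasp_force: 0.0
```

```bash
python3 - <<'E'
from h import *
f=grab_frame("wrist"); P=cloud(f); z=P[...,2]; s=state()
m=(z>.08)&(z<.115)&(np.hypot(P[...,0]-.5176,P[...,1]+.1332)<.02)
print(m.sum(),np.percentile(z[m],[10,50,90]),cv2.minEnclosingCircle(P[m][:,:2].astype(np.float32)),s["ee_pos"],s["force"])
if m.sum()>200 and abs(np.median(z[m])-.0955)<.002: print(finish_job())
E
```

```text
947 [0.0922325  0.09541049 0.09630692] ((0.5176625847816467, -0.13135065138339996), 0.013994445092976093) [ 0.51651802 -0.13319115  0.16834803] [ 0.20606841 -0.13800324 -0.0854159 ]
the job is handed in; nothing more can be done
None
```

The carriage is now at the clamp's plate, about 129 mm from home. The pin has dropped into its hole (knob top measured at 95.4 mm), the gripper is clear, and the job was handed in at about 8.5 s; no verdict came back.

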